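Pack the power-supply kit into its foam tray

TASK

Pack the power-supply kit for the next class: put the transformer, the capacitor, the heat sink and the two aluminium angles each into the foam cut-out made for its shape, seated upright on the bottom of the recess, the two angles nested head to tail in the frame-shaped one. Leave the flux jar where it stands.

Things in the scene. Friction and masses are not known exactly. Their poses are not given: they have to be found in the camera images.
- transformer: Loose potted ring-core transformer: a flat round drum wrapped in dull yellow tape, black filled centre with a small brass insert, 60 mm diameter, 32 mm high, about 320 g, lying flat. Origin: centre of its underside, z up.
- capacitor: Loose large can capacitor with dark blue sleeve and aluminium top, standing upright: 35 mm diameter, 50 mm high, with two 5 mm high screw terminals on top, about 75 g. Origin: centre of its underside, z up along the can.
- heatsink: Loose finned aluminium heat sink, a block 70 mm (x) x 40 mm (y) x 32 mm high standing on its base plate, fins up and running along x, about 110 g. The outer fins are solid enough to grip across the 40 mm. Origin: centre of its underside, z up.
- angle_a: One of two identical loose aluminium angles, an L from above, bar 10 mm thick, 35 mm high, about 130 g. Origin: underside, centre of the 90 x 56 mm rectangle round the L; z up. Long leg along x, 90 mm, at y -28 to -18 mm; short leg at x -45 to -35, on up to y +28. Mass centre x -13, y -13. Grip across the long leg near x -10, y -23.
- angle_b: One of two identical loose aluminium angles, an L from above, bar 10 mm thick, 35 mm high, about 130 g. Origin: underside, centre of the 90 x 56 mm rectangle round the L; z up. Long leg along x, 90 mm, at y -28 to -18 mm; short leg at x -45 to -35, on up to y +28. Mass centre x -13, y -13. Grip across the long leg near x -10, y -23.
- nest_round_large: Black foam insert, 130 x 120 (its x, y) x 20 mm high, one of four in a fixed grey tray. Origin: centre of its underside, 4 mm above the bench; z up. Blue recess floor 10 mm above the origin, foam top 10 mm higher. Recess: centred round hole of 71 mm diameter.
- nest_round_small: Black foam insert, 130 x 120 (its x, y) x 20 mm high, one of four in a fixed grey tray. Origin: centre of its underside, 4 mm above the bench; z up. Blue recess floor 10 mm above the origin, foam top 10 mm higher. Recess: centred round hole of 46 mm diameter.
- nest_rectangle: Black foam insert, 130 x 120 (its x, y) x 20 mm high, one of four in a fixed grey tray. Origin: centre of its underside, 4 mm above the bench; z up. Blue recess floor 10 mm above the origin, foam top 10 mm higher. Recess: centred rectangle 80 mm along x by 50 mm along y.
- nest_frame: Black foam insert, 130 x 120 (its x, y) x 20 mm high, one of four in a fixed grey tray. Origin: centre of its underside, 4 mm above the bench; z up. Blue recess floor 10 mm above the origin, foam top 10 mm higher. Slot 20 mm wide, 100 (x) x 86 (y) mm outside, round an island. One angle goes parallel to it, origin at x 0, y -10 mm, the other half a turn round at x 0, y +10 (either angle).
- flux_jar: Bystander among the parts: small loose amber glass jar with a black cap, 48 mm diameter, 42 mm high. Origin: centre of its underside.
Things that resemble listed ones, but are neither listed nor needed, are in the scene too. What is shaped like the heatsink but pink, purple or turquoise is not meant.

How it is judged:
At the end, for the whole second after the job is handed in: All five parts released, at rest, upright (0.1 rad) and on their recess floors (4 mm): transformer, capacitor and heat sink within 10 mm of the centres of the large round, small round and rectangular recess, angles head to tail in the frame slot within 8 mm; heat sink and angles aligned to 0.25 rad (horizontal distance between transformer and nest_round_large below 0.01 m and z of transformer in the frame of nest_round_large between 0.006 and 0.014 m and angle between each of transformer, capacitor, heatsink, angle_a, angle_b's own z axis and vertical below 0.1 rad and linear speed of each of transformer, capacitor, heatsink, angle_a, angle_b below 0.02 m/s and horizontal distance between capacitor and nest_round_small below 0.01 m and z of capacitor in the frame of nest_round_small between 0.006 and 0.014 m and horizontal distance between heatsink and nest_rectangle below 0.01 m and z of heatsink in the frame of nest_rectangle between 0.006 and 0.014 m and angle between the x axis of heatsink and the x axis of nest_rectangle, either way round below 0.25 rad and z of angle_a in the frame of nest_frame between 0.006 and 0.014 m and angle between the x axis of each of angle_a, angle_b and the x axis of nest_frame, either way round below 0.25 rad and z of angle_b in the frame of nest_frame between 0.006 and 0.014 m and ((x of angle_a in the frame of nest_frame between -0.008 and 0.008 m and y of angle_a in the frame of nest_frame between -0.018 and -0.002 m and x of angle_b in the frame of nest_frame between -0.008 and 0.008 m and y of angle_b in the frame of nest_frame between 0.002 and 0.018 m) or (x of angle_a in the frame of nest_frame between -0.008 and 0.008 m and y of angle_a in the frame of nest_frame between 0.002 and 0.018 m and x of angle_b in the frame of nest_frame between -0.008 and 0.008 m and y of angle_b in the frame of nest_frame between -0.018 and -0.002 m))); the robot touches nothing.
It fails at once if the flux jar is shifted by more than 15 mm or tipped (distance of flux_jar from where it was at the start of the episode above 0.015 m or angle between flux_jar's own z axis and vertical above 0.3 rad).
It also fails if it takes over 136 s, if anything falls off the work surface, if the arm or the gripper's body presses on something with over 40 N, if the wrist force passes 120 N, or if a joint passes its speed limit or range.

ROBOT

A 6-joint arm with a two-finger parallel gripper is mounted at the origin on the work surface. World frame = base frame: x ahead of the robot, y to its left, z up, the work surface at z = 0. Lengths are in m, angles in rad, forces in N, time in s.
With the tool pointing down it reaches from about 0.225 to 0.875 m from the base axis. Payload 3.4 kg.
Tool frame: the origin (TCP) lies at the very end of the fingers, on their centre line; the grasp point (between the pads) lies ctrl.grip_point_offset behind it (ctrl.grip_point_offset is the distance from the TCP to the grasp point, in m); z points along the fingers, y is the line along which they close (so a half turn about z gives the same grasp; the last joint's range is limited). The gripper opens to 85 mm and grips with 20 to 120 N. Pads are 22 mm wide; open, the fingers measure 114 mm over their backs; the gripper's body (76 mm by 85 mm) begins 54 mm behind the grasp point. The pads swing forward as they close: fully open they stand 13 mm farther back than shut.
Start: joints at [1.182, 0.276, 1.505, -0, 1.361, -0.121], TCP at [0.152, 0.555, 0.231] pointing down, gripper open.
Joint ranges: [-2.89, 2.89], [-0.75, 2.08], [0.22, 2.7], [-1.18, 4.32], [0.11, 2.71], [-2.7, 2.7]. Speed limits (rad/s): [2.57, 2.57, 3.14, 3.14, 3.14, 3.14].

INTERFACE

Orientations are given as a rotation vector (axis times angle).
In Python, from rig import ctrl, optics, order, recognise, tip_of gives the robot as it stands.
- The arm moves only by the tool jog_arm, never from a script. Its argument "rows" is a list of rows, each a list of 6 numbers: the shift along the tool's x, y, z in m, then the turn, a rotation vector about the tool's x, y, z in degrees. In form: [[tx, ty, tz, rx, ry, rz], ...]. A call has 1 to 12 rows; each row shifts and turns the commanded pose from where the row before left it, along the tool's axes as they then stand; what a row does not reach is not made up. A row lasts 1/10 s, in which the tool goes at most 50 mm and 8.59 degrees, less where a joint would pass 70% of its speed; a pose out of reach is approached as far as the arm can. A call is refused whole if a number of a shift passes 0.05 or a number of a turn 8.59, either way. A call with a gripper value outside its range is refused whole. "gripper" is the closure, from -1 (fully open) to 1 (shut), set as the call begins (left out, the last holds). The fingers move at their own pace and stop on an object; "squeeze" is the grip in N (left out, the last holds). Time passes only in rows, so rows that do not move let the fingers close. It gives the time, the measured TCP pose, the force, the opening and the grip force at its end, in the units of the state.
- ctrl.get_obs(): the state, without advancing time (a new reading comes with each control period).
- optics.snapshot(name): name is "side" or "top" or "wrist"; returns the picture (480x640x3 uint8, blue, green, red); there is no depth.
- optics.camera_params(name): a dict with "mtx" (3x3 intrinsics, pixels), "k1" (the pictures are not rectified: a ray, as slopes to the right and down, at radius r is drawn at 1 + k1 r^2 times it, then the intrinsics apply), "rvec" (rotation vector, rad) and "tvec" (3), from world to camera coordinates, as OpenCV has them. Camera axes: x right, y down, z forward; pixel columns grow to the right and rows downward; lengths in m; the calibration is good to about 2 mm. A picture is of the moment at which its call begins: read the wrist's pose just before it. camera_params takes no time and is no camera call; for the wrist camera it gives the pose at the moment of the call.
- order.close_job(): hands the job in; it is judged then, once.
Trained networks look in the newest picture that a camera, given by its name, has taken for a name from the list of things; names that differ only in an ending like _2 or _b are one class to them, and where a whole thing is asked for, a point or a joint stands for the part that bears it (a point fixed in the world has none). Each returns a list of dicts, best first, with "p" (0 to 1); they miss things now and then, are a little off and sometimes report something else, mostly with a low value. They report only what shows in the picture. A call takes as long as a camera call. They do not tell look-alikes from the thing itself.
- recognise(camera, target): "point" ([column, row] in pixels, amid what is visible of it).
- tip_of(camera, target): "point" ([column, row] in pixels: a listed point, or the origin of a listed thing).
The state is a dict: "time_s": time; "joint_pos": joint angles; "qvel": joint speeds; "joint_torque": joint torques, N m; "tcp_pos": TCP position; "orientation": TCP orientation; "ft_force": force on the tool from outside, world axes, zero at the start; "wrist_torque": the same for the moment, N m; "finger_gap": opening from 0.0 (shut) to 1.0 (fully open); "finger_force": force on a finger pad.
Only numpy, scipy, OpenCV 4.12 (cv2) and the standard library are available. Lean on these libraries where they do the work, as an engineer would, in place of code of your own. Each camera call takes 0.05 s, during which the arm holds its last target. There are 200 camera calls.

## Working session

There is one attempt and no reset: what is moved stays moved. The work goes in short steps, Python scripts to look and compute and a tool call to move; the robot and the scene stay as the last step left them, time stands still between calls to the robot, and variables do not carry over. Pictures are saved under pics/ and viewed, at most 14 in all, crops included, and the job is handed in when it is done.

Besides the shell and the picture viewer there is one more tool, called after "Call:" by a JSON object that holds its "op" and its "data". jog_arm: Moves the arm, as the interface text tells. Its arguments: {"type":"object","properties":{"rows":{"type":"array","items":{"type":"array","items":{"type":"number"}}},"gripper":{"type":"number"},"squeeze":{"type":"number"}},"required":["rows"]}

```bash
ls; mkdir -p pics; cat > h.py <<'E'
import numpy as np, cv2
from rig import ctrl, optics, order, recognise, tip_of
def snap(n,f=None):
    im=optics.snapshot(n)
    if f: cv2.imwrite('pics/'+f,im)
    return im
def ray(cam,pts,P=None):
    P=P or optics.camera_params(cam)
    K=np.array(P['mtx'],float);R=cv2.Rodrigues(np.array(P['rvec'],float))[0];t=np.array(P['tvec'],float).ravel()
    d=np.array([P['k1'],0,0,0],float)
    u=cv2.undistortPoints(np.array(pts,float).reshape(-1,1,2),K,d).reshape(-1,2)
    return -R.T@t, np.c_[u,np.ones(len(u))]@R
def at_z(cam,pts,z,P=None):
    c,d=ray(cam,pts,P); s=(z-c[2])/d[:,2]
    return (c+d*s[:,None])[:,:2]
def proj(cam,X,P=None):
    P=P or optics.camera_params(cam)
    return cv2.projectPoints(np.array(X,float).reshape(-1,1,3),np.array(P['rvec'],float),np.array(P['tvec'],float),np.array(P['mtx'],float),np.array([P['k1'],0,0,0],float))[0].reshape(-1,2)
E
python3 - <<'E'
from h import *
print(ctrl.get_obs(), ctrl.grip_point_offset)
for c in('top','side'):
    snap(c,c+'0.png'); P=optics.camera_params(c); print(c,P, ray(c,[[320,240]],P))
    for n in ['transformer','capacitor','heatsink','angle_a','flux_jar','nest_round_large','nest_round_small','nest_rectangle','nest_frame']:
        print(n,[(np.round(r['point']).tolist(),round(r['p'],2)) for r in recognise(c,n)])
E
```

```text
pics
{'time_s': 0.0, 'joint_pos': array([ 1.18197344e+00,  2.76583341e-01,  1.50611279e+00, -6.57019120e-06,
        1.36073141e+00, -1.21010330e-01]), 'qvel': array([ 0.00050189,  0.00067585, -0.00076952,  0.00137736, -0.00011295,
       -0.00147362]), 'joint_torque': array([ 4.46206031e-04, -4.16768503e+01, -2.45811260e+01,  1.39409835e-04,
        1.10414889e-02, -1.17585293e-05]), 'tcp_pos': array([0.15196837, 0.55400373, 0.23045449]), 'orientation': array([-4.19359660e-01, -3.11301561e+00,  2.79122277e-03]), 'ft_force': array([-0.43638524,  0.39845348, -0.80719131]), 'wrist_torque': array([0.02193617, 0.03581691, 0.02565039]), 'finger_force': 0.0, 'finger_gap': 1.0005852258073138} 0.0187
top {'mtx': array([[433.0824471 ,   0.        , 314.064256  ],
       [  0.        , 433.0824471 , 234.04987276],
       [  0.        ,   0.        ,   1.        ]]), 'k1': -0.05246885283130706, 'rvec': array([ 2.17106496, -2.23452802,  0.02253995]), 'tvec': array([0.00783773, 0.43476667, 0.98236906])} (array([ 0.40644   , -0.01231521,  0.99437786]), array([[ 0.01457836, -0.00558811, -1.00006643
[... 658 characters left out ...]
13393925795888736, 'rvec': array([ 0.13848675, -2.84567746,  1.243672  ]), 'tvec': array([0.43115907, 0.06938057, 1.5845982 ])} (array([0.32973128, 1.15192386, 1.12517197]), array([[ 0.07131064, -0.72755599, -0.68236844]]))
transformer [([363.0, 184.0], 0.89)]
capacitor [([346.0, 343.0], 0.68), ([317.0, 153.0], 0.63)]
heatsink [([344.0, 300.0], 0.96), ([397.0, 334.0], 0.95), ([345.0, 342.0], 0.94), ([349.0, 384.0], 0.55)]
angle_a [([286.0, 174.0], 0.91), ([296.0, 369.0], 0.91)]
flux_jar [([237.0, 329.0], 0.75), ([360.0, 184.0], 0.21)]
nest_round_large [([236.0, 328.0], 0.25)]
nest_round_small [([250.0, 223.0], 0.73)]
nest_rectangle [([297.0, 251.0], 0.75)]
nest_frame [([247.0, 253.0], 0.69)]
```

View pics/top0.png

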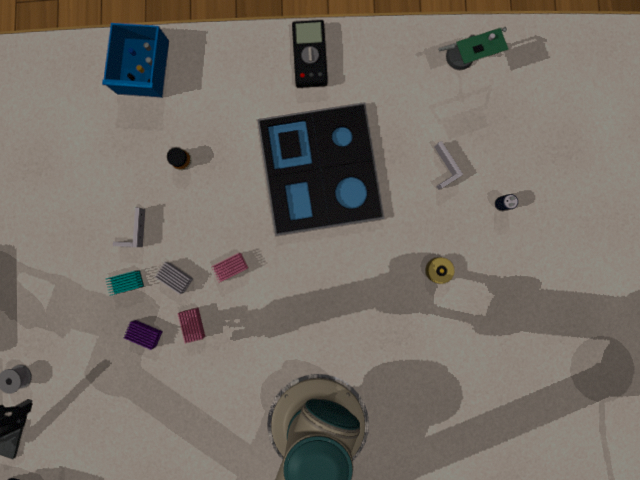

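View pics/side0.png

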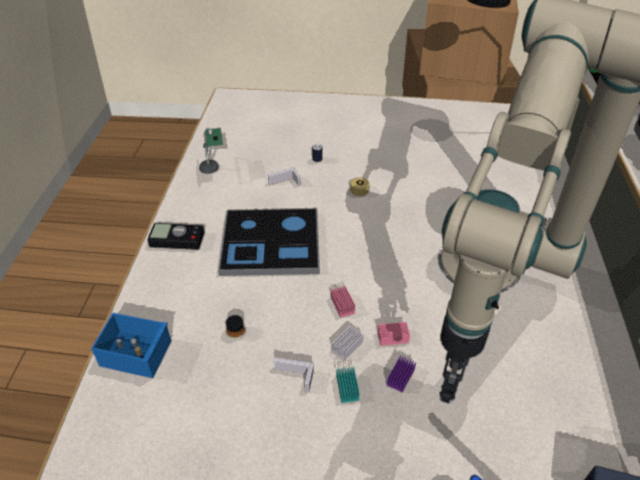

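```bash
python3 - <<'E'
from h import *
im=cv2.imread('pics/top0.png')
def c(x,y,w,h,s): return cv2.resize(im[y:y+h,x:x+w],None,fx=s,fy=s,interpolation=cv2.INTER_CUBIC)
a=c(105,200,100,100,4);b=c(420,130,100,75,4)
b=cv2.copyMakeBorder(b,0,100,0,0,cv2.BORDER_CONSTANT)
cv2.imwrite('pics/crop1.png',np.hstack([a,b]))
for n,p,z in [('cap',[507,202],.05),('tr',[441,269.5],.032),('hs',[174,277],.032),('jar',[180,157],.03),('angL',[138,235],.03),('angR',[447,165],.03)]: print(n,at_z('top',[p],z))
# tray: blue recess contours
hsv=cv2.cvtColor(im,cv2.COLOR_BGR2HSV); m=cv2.inRange(hsv,(95,90,90),(115,255,255)); m[:95]=0;m[240:]=0;m[:,:250]=0;m[:,390:]=0
n,l,s,ce=cv2.connectedComponentsWithStats(m)
for i in range(1,n):
    if s[i,4]>100:
        co=max(cv2.findContours((l==i).astype(np.uint8),0,2)[0],key=len); r=cv2.minAreaRect(co); 
        w=at_z('top',co.reshape(-1,2),.014); R=cv2.minAreaRect((w*1000).astype(np.float32)); print(r,R)
m=(im.max(2)<60).astype(np.uint8)*255; m=m|cv2.inRange(hsv,(95,90,90),(115,255,255)); m[:100]=0;m[245:]=0;m[:,:250]=0;m[:,390:]=0
co=max(cv2.findContours(m,0,2)[0],key=len);print(cv2.minAreaRect((at_z('top',cv2.convexHull(co).reshape(-1,2),.024)*1000).astype(np.float32)))
E
```

```text
cap [[ 0.4918366  -0.43171577]]
tr [[ 0.34709246 -0.28473462]]
hs [[0.34707226 0.31101632]]
jar [[0.61706728 0.29306893]]
angL [[0.44347298 0.39212589]]
angR [[ 0.58060059 -0.30782944]]
((291.26995849609375, 144.38999938964844), (42.42641067504883, 33.2340202331543), 81.8698959350586) ((641.095947265625, 41.4229736328125), (98.0299301147461, 75.87468719482422), 6.437575817108154)
((343.0, 136.5), (17.0, 14.0), 90.0) ((655.5772705078125, -77.23731994628906), (31.998363494873047, 39.33435821533203), 88.20343780517578)
((352.1999816894531, 192.0999755859375), (28.776723861694336, 25.61444854736328), 71.56504821777344) ((527.4152221679688, -94.07305908203125), (65.56812286376953, 58.27273941040039), 16.608654022216797)
((300.1999816894531, 200.40000915527344), (33.941123962402344, 17.819091796875), 81.8698959350586) ((511.97222900390625, 24.55658531188965), (77.34919738769531, 40.45442581176758), 6.5724921226501465)
((582.7109985351562, -23.494003295898438), (261.60498046875, 242.7953338623047), 7.3247270584106445)
```

View pics/crop1.png

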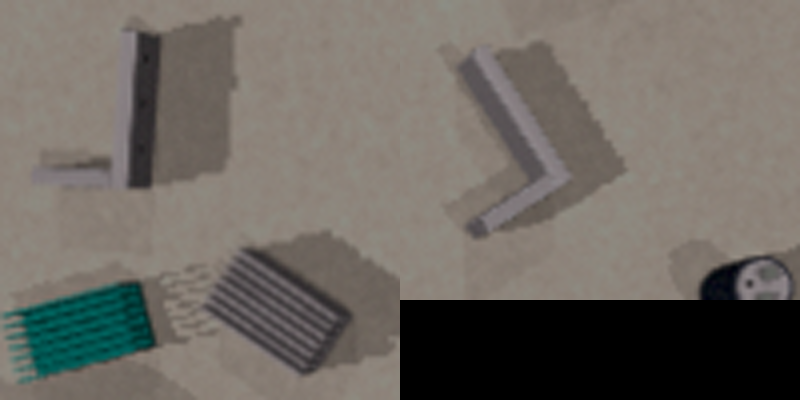

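```bash
cat >> h.py <<'E'
from scipy.spatial.transform import Rotation as Ro
def L_pose(corner,end):  # world xy of outer corner, end of long leg -> origin xy, yaw
    v=np.subtract(end,corner); a=np.arctan2(v[1],v[0]); c,s=np.cos(a),np.sin(a)
    return np.array(corner)+[c*.045-s*.028,s*.045+c*.028],a
def plan(x,y,z,th,o=None,flip=None):
    "th: world angle (deg) of the finger line; prints turn about tool z then tool-frame shift"
    o=o or ctrl.get_obs(); R=Ro.from_rotvec(o['orientation']).as_matrix(); p=o['tcp_pos']
    th0=np.degrees(np.arctan2(R[1,1],R[0,1])); q6=np.degrees(o['joint_pos'][5]); q1=np.degrees(o['joint_pos'][0]); q1n=np.degrees(np.arctan2(y,x))
    ca=[t for t in (th-360,th-180,th,th+180,th+360) if abs(q1n-t)<150]
    t=min(ca,key=lambda t:abs(t-(q1-q6))) if flip is None else flip
    rz=-(t-(q1-q6)); a=np.radians(t)
    X=np.array([-np.sin(a),np.cos(a)]);Y=np.array([np.cos(a),np.sin(a)]); d=np.array([x,y])-p[:2]
    print('tcp',np.round(p,4),'th0 %.1f'%th0,'q6 %.0f->%.0f'%(q6,q1n-t),'TURN rz %.1f (%d rows)'%(rz,np.ceil(abs(rz)/8.5)),'SHIFT mm tx %.1f ty %.1f tz %.1f'%(d@X*1e3,d@Y*1e3,(p[2]-z)*1e3),'tilt',np.round(R[:,2],3))
E
python3 - <<'E'
from h import *
a1=at_z('top',[[137,246.7],[139.2,208]],.035);a2=at_z('top',[[462.5,174.5],[442.5,142.5]],.035)
for a in(a1,a2): o,y=L_pose(*a); print(a,'len',np.linalg.norm(a[1]-a[0]),o,np.degrees(y))
# heat sink: crop corners of top face
q=np.array([[245,248],[352,315],[308,374],[205,298]])/4+[105,200]
w=at_z('top',q,.032);print(w,w.mean(0),np.linalg.norm(np.diff(w,axis=0),axis=1),np.degrees(np.arctan2(*(w[1]-w[0])[::-1])))
P=optics.camera_params('wrist');c,d=ray('wrist',[[320,240]],P);o=ctrl.get_obs();R=Ro.from_rotvec(o['orientation']).as_matrix()
print(P,'cam in tool',R.T@(c-o['tcp_pos']),'axis',R.T@d[0])
plan(.347,.311,.25,60)
E
```

```text
[[0.41710542 0.39278305]
 [0.50391099 0.38632264]] len 0.08704564450780836 [0.46405943 0.41736599] -4.256325022359499
[[ 0.55746263 -0.34030347]
 [ 0.63071916 -0.29835906]] len 0.08441476028369575 [ 0.5826016 -0.2936448] 29.79411072926317
[[0.38104376 0.32787415]
 [0.34210149 0.26813744]
 [0.30982389 0.29377393]
 [0.35365233 0.35124784]] [0.34665537 0.31025834] [0.07130901 0.04121982 0.07227851] -123.10026235743587
{'mtx': array([[390.00031383,   0.        , 326.27029035],
       [  0.        , 390.00031383, 240.63697497],
       [  0.        ,   0.        ,   1.        ]]), 'k1': -0.020189219552728083, 'rvec': array([-2.31923157, -1.76940525, -0.2409541 ]), 'tvec': array([-0.57465347, -0.03563974,  0.37809066])} cam in tool [ 0.06689909 -0.00049348 -0.14269939] axis [-0.2654699  -0.01579872  0.96412514]
tcp [0.1522 0.5545 0.2313] th0 74.7 q6 -7->-18 TURN rz 14.7 (2 rows) SHIFT mm tx -290.5 ty -113.5 tz -18.7 tilt [ 0.  0. -1.]
```

```bash
python3 - <<'E'
from h import *
plan(.347,.310,.16,147)
E
```

```text
tcp [0.1522 0.5545 0.2313] th0 74.7 q6 -7->-105 TURN rz -72.3 (9 rows) SHIFT mm tx 99.0 ty -296.6 tz 71.3 tilt [ 0.  0. -1.]
```

Call:
{"op": "jog_arm", "data": {"rows": [[0, 0, 0.007, 0, 0, -8], [0, 0, 0.007, 0, 0, -8], [0, 0, 0.008, 0, 0, -8], [0, 0, 0.008, 0, 0, -8], [0, 0, 0.008, 0, 0, -8], [0, 0, 0.008, 0, 0, -8], [0, 0, 0.008, 0, 0, -8], [0, 0, 0.008, 0, 0, -8], [0, 0, 0.008, 0, 0, -8]]}}

```text
time_s: 1.9
tcp_pos: [0.1522, 0.5546, 0.1611]
orientation: [-1.499, 2.761, 0.0]
ft_force: [-0.9, 0.4, 0.3]
finger_gap: 1.002
finger_force: 0.0
```

Call:
{"op": "jog_arm", "data": {"rows": [[0.0125, -0.037, 0, 0, 0, 0], [0.0125, -0.037, 0, 0, 0, 0], [0.0125, -0.037, 0, 0, 0, 0], [0.0125, -0.037, 0, 0, 0, 0], [0.0125, -0.037, 0, 0, 0, 0], [0.0125, -0.037, 0, 0, 0, 0], [0.0125, -0.037, 0, 0, 0, 0], [0.0115, -0.037, 0, 0, 0, 0], [0, 0, 0, 0, 0, 0], [0, 0, 0, 0, 0, 0]]}}

```text
time_s: 2.9
tcp_pos: [0.3454, 0.3088, 0.1614]
orientation: [-1.487, 2.767, 0.001]
ft_force: [-0.1, -0.0, -0.3]
finger_gap: 1.003
finger_force: 0.0
```

```bash
python3 - <<'E'
from h import *
P=optics.camera_params('wrist'); im=snap('wrist','w1.png'); 
print([(np.round(r['point']).tolist(),round(r['p'],2)) for r in recognise('wrist','heatsink')],[(np.round(r['point']).tolist(),round(r['p'],2)) for r in tip_of('wrist','heatsink')])
print(proj('wrist',[[.347,.310,.032]],P))
a=np.radians(57);ex=np.array([np.cos(a),np.sin(a)]);ey=np.array([-ex[1],ex[0]])
for z,col in((.032,(0,255,0)),(0,(0,0,255))):
    X=[np.r_[np.array([.347,.310])+sx*.035*ex+sy*.02*ey,z] for sx,sy in((1,1),(1,-1),(-1,-1),(-1,1))]
    cv2.polylines(im,[np.round(proj('wrist',X,P)).astype(np.int32)],True,col,1)
cv2.imwrite('pics/w1o.png',im)
E
```

```text
[([409.0, 338.0], 0.81), ([438.0, 106.0], 0.8), ([334.0, 230.0], 0.57), ([207.0, 101.0], 0.55)] [([412.0, 333.0], 0.83), ([333.0, 228.0], 0.77), ([426.0, 112.0], 0.66), ([516.0, 220.0], 0.66), ([214.0, 102.0], 0.63)]
[[326.33521031 232.88695739]]
```

View pics/w1o.png

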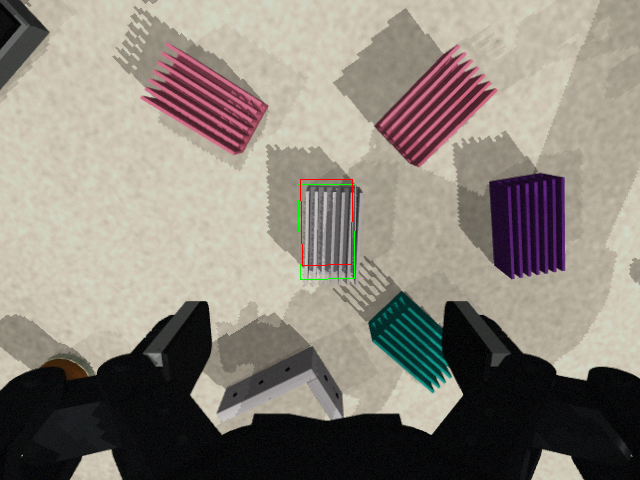

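Call:
{"op": "jog_arm", "data": {"rows": [[-0.001, 0.002, 0.04, 0, 0, 0], [0, 0, 0.04, 0, 0, 0], [0, 0, 0.04, 0, 0, 0], [0, 0, 0.02, 0, 0, 0], [0, 0, 0.008, 0, 0, 0], [0, 0, 0, 0, 0, 0], [0, 0, 0, 0, 0, 0]]}}

```text
time_s: 3.75
tcp_pos: [0.3444, 0.3121, 0.0141]
orientation: [-1.491, 2.763, 0.0]
ft_force: [0.2, 0.7, 0.4]
finger_gap: 1.0
finger_force: 0.0
```

Call:
{"op": "jog_arm", "data": {"rows": [[0, 0, 0, 0, 0, 0], [0, 0, 0, 0, 0, 0], [0, 0, 0, 0, 0, 0], [0, 0, 0, 0, 0, 0], [0, 0, 0, 0, 0, 0], [0, 0, 0, 0, 0, 0], [0, 0, 0, 0, 0, 0], [0, 0, 0, 0, 0, 0]], "gripper": 1, "squeeze": 40}}

```text
time_s: 4.55
tcp_pos: [0.3443, 0.3114, 0.0142]
orientation: [-1.49, 2.764, 0.001]
ft_force: [-1.7, 0.6, 4.9]
finger_gap: 0.457
finger_force: 41.0
```

Call:
{"op": "jog_arm", "data": {"rows": [[0, 0, -0.02, 0, 0, 0], [0, 0, -0.04, 0, 0, 0], [0, 0, -0.04, 0, 0, 8.3], [0, 0, -0.02, 0, 0, 8.3], [0, 0, -0.02, 0, 0, 8.3], [0, 0, 0, 0, 0, 8.3], [0, 0, 0, 0, 0, 8.3], [0, 0, 0, 0, 0, 8.3], [0, 0, 0, 0, 0, 0]]}}

```text
time_s: 5.45
tcp_pos: [0.3437, 0.3108, 0.1534]
orientation: [0.188, -3.136, -0.0]
ft_force: [-0.6, 0.3, -1.0]
finger_gap: 0.458
finger_force: 41.0
```

```bash
python3 - <<'E'
from h import *
plan(.511,.028,.16,97)
E
```

```text
tcp [0.3437 0.3108 0.1534] th0 96.9 q6 -63->-94 TURN rz -0.1 (1 rows) SHIFT mm tx -131.6 ty -301.1 tz -6.6 tilt [-0.  0. -1.]
```

Call:
{"op": "jog_arm", "data": {"rows": [[-0.0188, -0.043, 0, 0, 0, 0], [-0.0188, -0.043, 0, 0, 0, 0], [-0.0188, -0.043, 0, 0, 0, 0], [-0.0188, -0.043, 0, 0, 0, 0], [-0.0188, -0.043, 0, 0, 0, 0], [-0.0188, -0.043, 0, 0, 0, 0], [-0.0188, -0.043, 0, 0, 0, 0], [0, 0, 0, 0, 0, 0], [0, 0, 0, 0, 0, 0], [0, 0, 0, 0, 0, 0]]}}

```text
time_s: 6.45
tcp_pos: [0.5094, 0.0286, 0.153]
orientation: [0.19, -3.134, -0.001]
ft_force: [-0.3, 0.3, -0.3]
finger_gap: 0.46
finger_force: 41.1
```

```bash
python3 - <<'E'
from h import *
plan(.511,.028,.16,97)
P=optics.camera_params('wrist'); im=snap('wrist','w2.png'); 
for n in ['nest_round_large','nest_round_small','nest_rectangle','nest_frame']:
    r=tip_of('wrist',n); print(n,[(np.round(q['point']).tolist(),round(q['p'],2),at_z('wrist',[q['point']],.004,P).round(4).tolist()) for q in r[:2]])
a=np.radians(7.3);ex=np.array([np.cos(a),np.sin(a)]);ey=np.array([-ex[1],ex[0]]);c=np.array([.583,-.0235])
def poly(pts,z,col): cv2.polylines(im,[np.round(proj('wrist',np.array([np.r_[c+p[0]*ex+p[1]*ey,z] for p in pts]),P)).astype(np.int32)],True,col,1)
poly([(s*.13,t*.12) for s,t in((1,1),(1,-1),(-1,-1),(-1,1))],.024,(0,255,0))
poly([(-.065+s*.04,.06+t*.025) for s,t in((1,1),(1,-1),(-1,-1),(-1,1))],.024,(0,255,0))
poly([(.065+s*.05,.06+t*.043) for s,t in((1,1),(1,-1),(-1,-1),(-1,1))],.024,(0,255,0))
t=np.linspace(0,6.28,60)
poly(np.c_[-.065+.0355*np.cos(t),-.06+.0355*np.sin(t)],.024,(0,0,255))
poly(np.c_[.065+.023*np.cos(t),-.06+.023*np.sin(t)],.024,(0,0,255))
cv2.imwrite('pics/w2o.png',im)
E
```

```text
tcp [0.5094 0.0286 0.153 ] th0 96.9 q6 -102->-94 TURN rz -0.0 (1 rows) SHIFT mm tx -1.5 ty -0.8 tz -7.0 tilt [-0.002  0.001 -1.   ]
nest_round_large [([173.0, 229.0], 0.73, [[0.5282, -0.0891]])]
nest_round_small []
nest_rectangle [([327.0, 227.0], 0.76, [[0.5122, 0.0287]])]
nest_frame []
```

View pics/w2o.png

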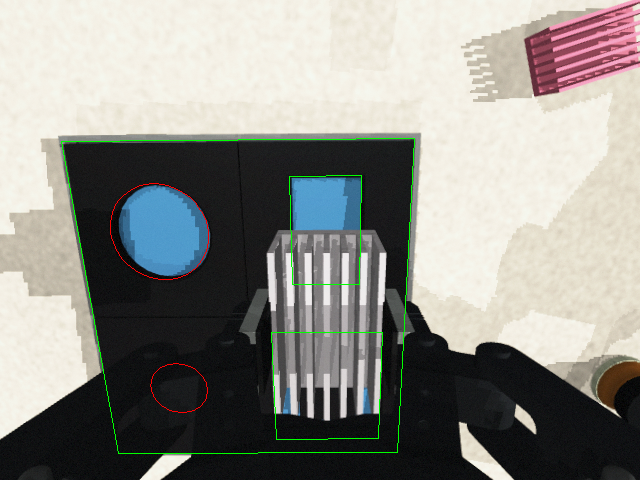

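```bash
python3 - <<'E'
from h import *
o=ctrl.get_obs(); R=Ro.from_rotvec(o['orientation']).as_matrix(); p=o['tcp_pos']
for pts,z in(([[268,253],[385,253],[276,412],[377,414]],.1708),([[281,233],[376,233]],.139)):
    for w in at_z('wrist',pts,z): print(z,(R.T@(np.r_[w,p[2]]-p)*1000).round(1))
plan(.511,.028,.03,97.3)
E
```

```text
0.1708 [ 28.1 -20.3  -0. ]
0.1708 [28.1 19.1  0. ]
0.1708 [-35.4 -19.8   0. ]
0.1708 [-36.3  18.7   0. ]
0.139 [ 26.9 -19.5  -0. ]
0.139 [26.9 20.   0. ]
tcp [0.51   0.029  0.1534] th0 97.0 q6 -102->-94 TURN rz -0.3 (1 rows) SHIFT mm tx -0.9 ty -1.1 tz 123.4 tilt [ 0.  0. -1.]
```

```bash
python3 - <<'E'
from h import *
g=cv2.imread('pics/w1.png',0); print(g[174:200,308:350].mean(1).round().astype(int), g[262:292,308:350].mean(1).round().astype(int))
g=cv2.imread('pics/w2.png',0); print(g[222:262,300:355].mean(1).round().astype(int)); print(g[395:425,290:365].mean(1).round().astype(int))
E
```

```text
[137 134 131 131 130 128 127 126 126 125 124 112  82  87  95  95  92  98
 123 127 126 126 126 124 123 124] [117 116 118 119 119 118 120 124 130 143 154 156 162 167 168 168 165 165
 165 167 170 170 173 174 171 171 168 164 164 164]
[131 131 131 130 130 129 129 126 111 108 108 105 121 144 146 145 145 144
 141 138 135 130 130 127 125 123 119 117 120 119 119 163 166 165 165 164
 165 166 166 165]
[113 113 113 112 111 111 112 112 112 112 112 112 113 112 112 113 111 112
 110  96  76  67  56  39  31  23  14  14  13  13]
```

```bash
python3 - <<'E'
from h import *
a=cv2.imread('pics/w1.png')[165:295,280:380];b=cv2.imread('pics/w2.png')[220:430,250:400]
a=cv2.resize(a,(400,520),interpolation=cv2.INTER_CUBIC);b=cv2.resize(b,(371,520),interpolation=cv2.INTER_CUBIC)
cv2.imwrite('pics/c2.png',np.hstack([a,b]))
E
```

```text
(no output)
```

View pics/c2.png

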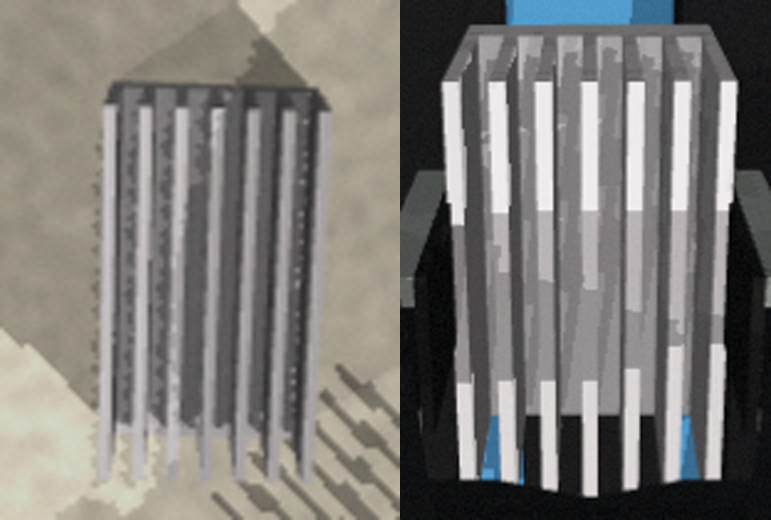

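```bash
python3 - <<'E'
from h import *
o=ctrl.get_obs(); R=Ro.from_rotvec(o['orientation']).as_matrix(); p=o['tcp_pos']
for pts,z in(([[325,252.5]],.1708),([[325,230]],.141),([[325,387]],.143)):
    for w in at_z('wrist',pts,z): print(z,(R.T@(np.r_[w,p[2]]-p)*1000).round(1))
# same pose of camera rel. tool used for w1: tcp there (.3454,.3088,.1614)
E
```

```text
0.1708 [28.3 -1.1 -0. ]
0.141 [28.7 -1.2 -0. ]
0.143 [-44.6  -1.2   0. ]
```

Call:
{"op": "jog_arm", "data": {"rows": [[0.006, -0.001, 0.03, 0, 0, -0.3], [0, 0, 0.03, 0, 0, 0], [0, 0, 0.03, 0, 0, 0], [0, 0, 0.01, 0, 0, 0], [0, 0, 0, 0, 0, 0], [0, 0, 0.008, 0, 0, 0], [0, 0, 0.008, 0, 0, 0], [0, 0, 0.005, 0, 0, 0], [0, 0, 0.003, 0, 0, 0], [0, 0, 0, 0, 0, 0], [0, 0, 0, 0, 0, 0]]}}

```text
time_s: 7.8
tcp_pos: [0.5048, 0.0262, 0.0294]
orientation: [-0.196, 3.135, 0.0]
ft_force: [0.4, 0.3, -0.9]
finger_gap: 0.455
finger_force: 41.1
```

Call:
{"op": "jog_arm", "data": {"rows": [[0, 0, 0.001, 0, 0, 0], [0, 0, 0, 0, 0, 0]]}}

```text
time_s: 8.0
tcp_pos: [0.5048, 0.0262, 0.0284]
orientation: [-0.196, 3.135, 0.0]
ft_force: [0.3, -0.6, -1.2]
finger_gap: 0.458
finger_force: 41.1
```

Call:
{"op": "jog_arm", "data": {"rows": [[0, 0, 0, 0, 0, 0], [0, 0, 0, 0, 0, 0], [0, 0, 0, 0, 0, 0]], "gripper": -0.4}}

```text
time_s: 8.3
tcp_pos: [0.5049, 0.0262, 0.0285]
orientation: [-0.196, 3.135, 0.0]
ft_force: [-0.3, 0.2, 0.1]
finger_gap: 0.704
finger_force: 0.0
```

Call:
{"op": "jog_arm", "data": {"rows": [[0, 0, -0.02, 0, 0, 0], [0, 0, -0.04, 0, 0, 0], [0, 0, -0.04, 0, 0, 0], [0, 0, -0.03, 0, 0, 0], [0, 0, 0, 0, 0, 0], [0, 0, 0, 0, 0, 0]]}}

```text
time_s: 8.9
tcp_pos: [0.5047, 0.0262, 0.1588]
orientation: [-0.196, 3.134, -0.0]
ft_force: [-0.0, -0.1, -0.1]
finger_gap: 0.7
finger_force: 0.0
```

```bash
python3 - <<'E'
from h import *
P=optics.camera_params('wrist'); im=snap('wrist','w3.png')
a=np.radians(7.3);ex=np.array([np.cos(a),np.sin(a)]);ey=np.array([-ex[1],ex[0]]);c=np.array([.511,.0277])
for z,col in((.046,(0,255,0)),(.014,(0,0,255))):
    X=[np.r_[c+sx*.035*ex+sy*.02*ey,z] for sx,sy in((1,1),(1,-1),(-1,-1),(-1,1))]
    cv2.polylines(im,[np.round(proj('wrist',X,P)).astype(np.int32)],True,col,1)
cv2.imwrite('pics/w3o.png',cv2.resize(im[130:330,220:440],None,fx=2.5,fy=2.5))
plan(.464,.417,.16,85)   # left angle: finger line across long leg
E
```

```text
tcp [0.5039 0.0263 0.1577] th0 97.2 q6 -102->-43 TURN rz 12.2 (2 rows) SHIFT mm tx 73.8 ty 385.8 tz -2.3 tilt [-0.001  0.    -1.   ]
```

View pics/w3o.png

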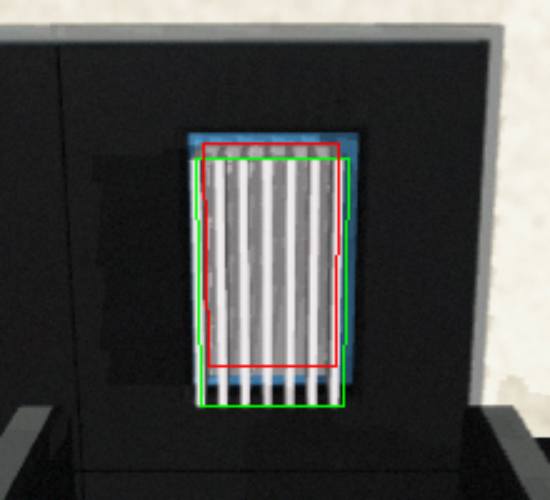

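```bash
python3 - <<'E'
from h import *
plan(.452,.395,.16,86)
E
```

```text
tcp [0.5039 0.0263 0.1577] th0 97.2 q6 -102->-45 TURN rz 11.2 (2 rows) SHIFT mm tx 77.5 ty 364.2 tz -2.3 tilt [-0.001  0.    -1.   ]
```

Call:
{"op": "jog_arm", "data": {"rows": [[0, 0, 0, 0, 0, 5.6], [0, 0, 0, 0, 0, 5.6], [0.0097, 0.0455, 0, 0, 0, 0], [0.0097, 0.0455, 0, 0, 0, 0], [0.0097, 0.0455, 0, 0, 0, 0], [0.0097, 0.0455, 0, 0, 0, 0], [0.0097, 0.0455, 0, 0, 0, 0], [0.0097, 0.0455, 0, 0, 0, 0], [0.0097, 0.0455, 0, 0, 0, 0], [0.0097, 0.0455, 0, 0, 0, 0], [0, 0, 0, 0, 0, 0], [0, 0, 0, 0, 0, 0]]}}

```text
time_s: 10.15
tcp_pos: [0.4515, 0.3948, 0.156]
orientation: [-0.107, -3.136, 0.005]
ft_force: [0.5, 0.2, 0.8]
finger_gap: 0.698
finger_force: 0.0
```

Call:
{"op": "jog_arm", "data": {"rows": [[0, 0, 0, 0, 0, 0]]}}

```text
time_s: 10.25
tcp_pos: [0.4523, 0.3934, 0.1568]
orientation: [-0.111, -3.137, 0.004]
ft_force: [-0.1, -0.2, -0.3]
finger_gap: 0.7
finger_force: 0.0
```

```bash
cat >> h.py <<'E'
Lc=np.array([(-45,-28),(45,-28),(45,-18),(-35,-18),(-35,28),(-45,28)])/1000
def l2w(c,yaw,pts):
    a=np.radians(yaw); M=np.array([[np.cos(a),-np.sin(a)],[np.sin(a),np.cos(a)]]); return np.array(c)+np.atleast_2d(pts)@M.T
def drawL(im,cam,P,c,yaw,z0):
    for z,col in((z0+.035,(0,255,0)),(z0,(0,0,255))):
        w=l2w(c,yaw,Lc); cv2.polylines(im,[np.round(proj(cam,np.c_[w,np.full(6,z)],P)).astype(np.int32)],True,col,1)
E
python3 - <<'E'
from h import *
plan(.452,.395,.16,86)
P=optics.camera_params('wrist'); im=snap('wrist','w4.png')
drawL(im,'wrist',P,(.464,.417),-4.3,0)
cv2.imwrite('pics/w4o.png',im)
print([(np.round(q['point']).tolist(),round(q['p'],2),at_z('wrist',[q['point']],.0,P).round(4).tolist()) for q in tip_of('wrist','angle_a')])
E
```

```text
tcp [0.4523 0.3934 0.1568] th0 85.9 q6 -52->-45 TURN rz -0.1 (1 rows) SHIFT mm tx 0.4 ty 1.6 tz -3.2 tilt [-0.002 -0.002 -1.   ]
[]
```

View pics/w4o.png

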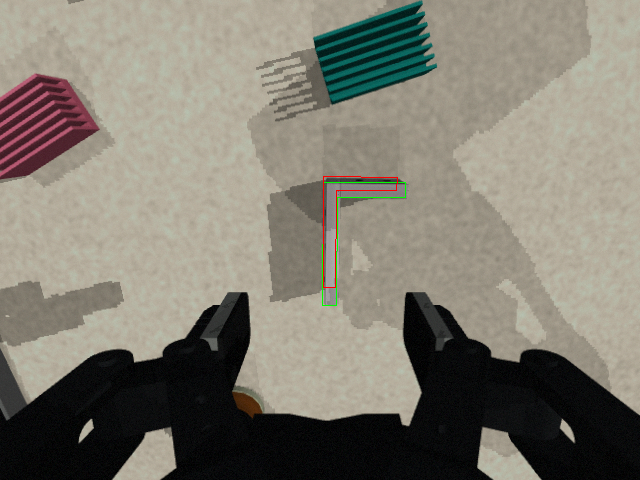

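Call:
{"op": "jog_arm", "data": {"rows": [[0, 0.001, 0.04, 0, 0, 0], [0, 0, 0.04, 0, 0, 0], [0, 0, 0.04, 0, 0, 0], [0, 0, 0.016, 0, 0, 0], [0, 0, 0.007, 0, 0, 0], [0, 0, 0, 0, 0, 0], [0, 0, 0, 0, 0, 0]]}}

```text
time_s: 11.05
tcp_pos: [0.4541, 0.3959, 0.0165]
orientation: [0.112, 3.138, 0.002]
ft_force: [-0.2, -0.4, 0.8]
finger_gap: 0.701
finger_force: 0.0
```

Call:
{"op": "jog_arm", "data": {"rows": [[0, 0, 0, 0, 0, 0], [0, 0, 0, 0, 0, 0], [0, 0, 0, 0, 0, 0], [0, 0, 0, 0, 0, 0], [0, 0, 0, 0, 0, 0], [0, 0, 0, 0, 0, 0], [0, 0, 0, 0, 0, 0], [0, 0, 0, 0, 0, 0]], "gripper": 1, "squeeze": 60}}

```text
time_s: 11.85
tcp_pos: [0.4535, 0.3963, 0.0162]
orientation: [0.111, 3.138, 0.002]
ft_force: [0.5, 0.4, 6.2]
finger_gap: 0.101
finger_force: 59.9
```

Call:
{"op": "jog_arm", "data": {"rows": [[0, 0, -0.015, 0, 0, 0], [0, 0, -0.03, 0, 0, 0], [0, 0, -0.04, 0, 0, 0], [0, 0, -0.04, 0, 0, -5.8], [0, 0, -0.01, 0, 0, -5.8], [0, 0, 0, 0, 0, 0], [0, 0, 0, 0, 0, 0]]}}

```text
time_s: 12.55
tcp_pos: [0.4522, 0.3953, 0.1493]
orientation: [0.204, -3.133, 0.002]
ft_force: [-0.2, -0.6, -1.7]
finger_gap: 0.099
finger_force: 59.1
```

```bash
python3 - <<'E'
from h import *
plan(.6353,.0105,.15,97.6)
E
```

```text
tcp [0.4522 0.3953 0.1493] th0 97.4 q6 -63->-97 TURN rz -0.2 (1 rows) SHIFT mm tx -130.6 ty -405.6 tz -0.7 tilt [-0.002 -0.001 -1.   ]
```

Call:
{"op": "jog_arm", "data": {"rows": [[-0.0145, -0.045, 0, 0, 0, 0], [-0.0145, -0.045, 0, 0, 0, 0], [-0.0145, -0.045, 0, 0, 0, 0], [-0.0145, -0.045, 0, 0, 0, 0], [-0.0145, -0.045, 0, 0, 0, 0], [-0.0145, -0.045, 0, 0, 0, 0], [-0.0145, -0.045, 0, 0, 0, 0], [-0.0145, -0.045, 0, 0, 0, 0], [-0.0145, -0.045, 0, 0, 0, 0], [0, 0, 0, 0, 0, 0], [0, 0, 0, 0, 0, 0], [0, 0, 0, 0, 0, 0]]}}

```text
time_s: 13.75
tcp_pos: [0.6341, 0.0124, 0.1486]
orientation: [0.206, -3.131, -0.002]
ft_force: [-0.2, 0.3, -1.3]
finger_gap: 0.103
finger_force: 59.3
```

```bash
python3 - <<'E'
from h import *
plan(.6353,.0105,.0305,97.6)
o=ctrl.get_obs();p=o['tcp_pos'];R=Ro.from_rotvec(o['orientation']).as_matrix(); yaw=np.degrees(np.arctan2(R[1,1],R[0,1]))-90
P=optics.camera_params('wrist'); im=snap('wrist','w5.png')
c=p[:2]-(l2w((0,0),yaw,(-.009,-.023))[0])
drawL(im,'wrist',P,c,yaw,p[2]-.0162)
F=(.640,.0443)
for w in([(-50,-43),(50,-43),(50,43),(-50,43)],[(-30,-23),(30,-23),(30,23),(-30,23)]):
    q=l2w(F,7.3,np.array(w)/1000); cv2.polylines(im,[np.round(proj('wrist',np.c_[q,np.full(4,.024)],P)).astype(np.int32)],True,(0,255,255),1)
cv2.imwrite('pics/w5o.png',im)
E
```

```text
tcp [0.6341 0.0124 0.1486] th0 97.5 q6 -103->-97 TURN rz -0.1 (1 rows) SHIFT mm tx -0.9 ty -2.0 tz 118.1 tilt [-0.004  0.001 -1.   ]
```

View pics/w5o.png

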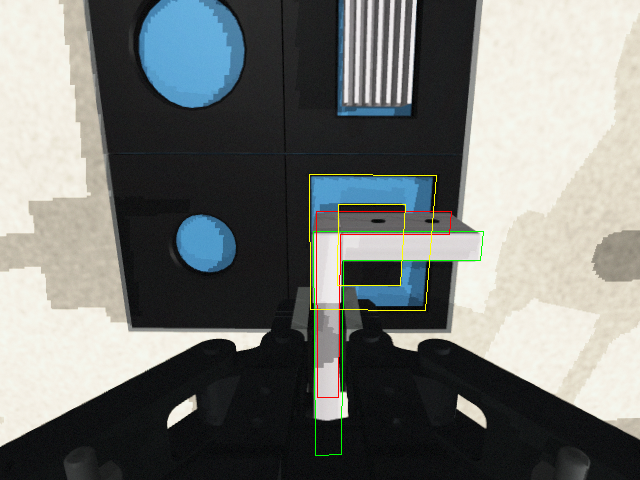

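Call:
{"op": "jog_arm", "data": {"rows": [[-0.001, -0.002, 0.03, 0, 0, 0], [0, 0, 0.03, 0, 0, 0], [0, 0, 0.03, 0, 0, 0], [0, 0, 0.008, 0, 0, 0], [0, 0, 0, 0, 0, 0], [0, 0, 0.008, 0, 0, 0], [0, 0, 0.006, 0, 0, 0], [0, 0, 0.004, 0, 0, 0], [0, 0, 0.002, 0, 0, 0], [0, 0, 0, 0, 0, 0], [0, 0, 0, 0, 0, 0]]}}

```text
time_s: 14.9
tcp_pos: [0.6371, 0.0095, 0.0325]
orientation: [-0.207, 3.134, 0.0]
ft_force: [-0.1, -0.3, -1.1]
finger_gap: 0.1
finger_force: 59.2
```

Call:
{"op": "jog_arm", "data": {"rows": [[0, 0, 0.002, 0, 0, 0], [0, 0, 0, 0, 0, 0]]}}

```text
time_s: 15.1
tcp_pos: [0.6369, 0.0096, 0.0303]
orientation: [-0.207, 3.135, 0.0]
ft_force: [-0.0, -0.7, -0.4]
finger_gap: 0.105
finger_force: 59.2
```

Call:
{"op": "jog_arm", "data": {"rows": [[0, 0, 0, 0, 0, 0], [0, 0, 0, 0, 0, 0], [0, 0, 0, 0, 0, 0]], "gripper": 0.2}}

```text
time_s: 15.4
tcp_pos: [0.637, 0.0096, 0.0305]
orientation: [-0.207, 3.134, 0.0]
ft_force: [0.5, 0.4, -0.4]
finger_gap: 0.403
finger_force: 0.0
```

Call:
{"op": "jog_arm", "data": {"rows": [[0, 0, -0.02, 0, 0, 0], [0, 0, -0.04, 0, 0, 0], [0, 0, -0.04, 0, 0, 0], [0, 0, -0.03, 0, 0, 0], [0, 0, 0, 0, 0, 0], [0, 0, 0, 0, 0, 0]]}}

```text
time_s: 16.0
tcp_pos: [0.6371, 0.0096, 0.1611]
orientation: [-0.207, 3.133, -0.0]
ft_force: [-0.2, 0.5, -0.8]
finger_gap: 0.401
finger_force: 0.0
```

```bash
python3 - <<'E'
from h import *
# right angle (.5826,-.2936) yaw 29.8 grip point
g=l2w((.5826,-.2936),29.8,(-.010,-.023))[0]; print(g)
P=optics.camera_params('wrist'); im=snap('wrist','w6.png')
c=l2w((.640,.0443),7.3,(0,-.010))[0]; drawL(im,'wrist',P,c,7.3,.014)
cv2.imwrite('pics/w6o.png',im[120:440,180:520])
plan(*g,.16,-60.2,flip=-60.2)
E
```

```text
[ 0.58535275 -0.31852835]
tcp [0.6362 0.0097 0.1598] th0 97.6 q6 -103->32 TURN rz 157.8 (19 rows) SHIFT mm tx -207.3 ty 259.5 tz -0.2 tilt [-0.001  0.    -1.   ]
```

View pics/w6o.png

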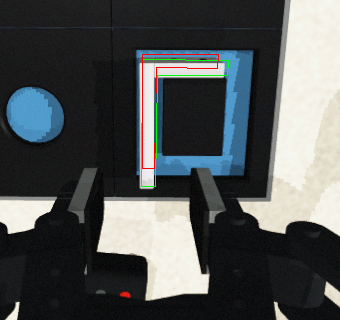

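Call:
{"op": "jog_arm", "data": {"rows": [[0, 0, 0, 0, 0, 8.3], [0, 0, 0, 0, 0, 8.3], [0, 0, 0, 0, 0, 8.3], [0, 0, 0, 0, 0, 8.3], [0, 0, 0, 0, 0, 8.3], [0, 0, 0, 0, 0, 8.3], [0, 0, 0, 0, 0, 8.3], [0, 0, 0, 0, 0, 8.3], [0, 0, 0, 0, 0, 8.3], [0, 0, 0, 0, 0, 8.3]], "gripper": -0.4}}

```text
time_s: 17.05
tcp_pos: [0.6356, 0.0097, 0.1579]
orientation: [-1.927, -2.476, 0.004]
ft_force: [-0.2, 0.2, 0.9]
finger_gap: 0.701
finger_force: 0.0
```

Call:
{"op": "jog_arm", "data": {"rows": [[0, 0, 0, 0, 0, 8.3], [0, 0, 0, 0, 0, 8.3], [0, 0, 0, 0, 0, 8.3], [0, 0, 0, 0, 0, 8.3], [0, 0, 0, 0, 0, 8.3], [0, 0, 0, 0, 0, 8.3], [0, 0, 0, 0, 0, 8.3], [0, 0, 0, 0, 0, 8.3], [0, 0, 0, 0, 0, 8.3]]}}

```text
time_s: 17.95
tcp_pos: [0.6356, 0.0097, 0.1579]
orientation: [-3.036, -0.8, 0.006]
ft_force: [0.9, -0.1, 0.2]
finger_gap: 0.698
finger_force: 0.0
```

Call:
{"op": "jog_arm", "data": {"rows": [[-0.0296, 0.037, 0, 0, 0, 0], [-0.0296, 0.037, 0, 0, 0, 0], [-0.0296, 0.037, 0, 0, 0, 0], [-0.0296, 0.037, 0, 0, 0, 0], [-0.0296, 0.037, 0, 0, 0, 0], [-0.0296, 0.037, 0, 0, 0, 0], [-0.0296, 0.037, 0, 0, 0, 0], [0, 0, 0, 0, 0, 0], [0, 0, 0, 0, 0, 0], [0, 0, 0, 0, 0, 0]]}}

```text
time_s: 18.95
tcp_pos: [0.5855, -0.3168, 0.1588]
orientation: [-3.032, -0.809, 0.002]
ft_force: [0.0, -0.1, 0.6]
finger_gap: 0.702
finger_force: 0.0
```

```bash
python3 - <<'E'
from h import *
plan(.5854,-.3185,.16,-60.2)
P=optics.camera_params('wrist'); im=snap('wrist','w7.png')
drawL(im,'wrist',P,(.5826,-.2936),29.8,0)
cv2.imwrite('pics/w7o.png',im)
E
```

```text
tcp [ 0.5855 -0.3168  0.1588] th0 -60.1 q6 26->32 TURN rz 0.1 (1 rows) SHIFT mm tx -1.0 ty 1.4 tz -1.2 tilt [-0.002  0.003 -1.   ]
```

View pics/w7o.png

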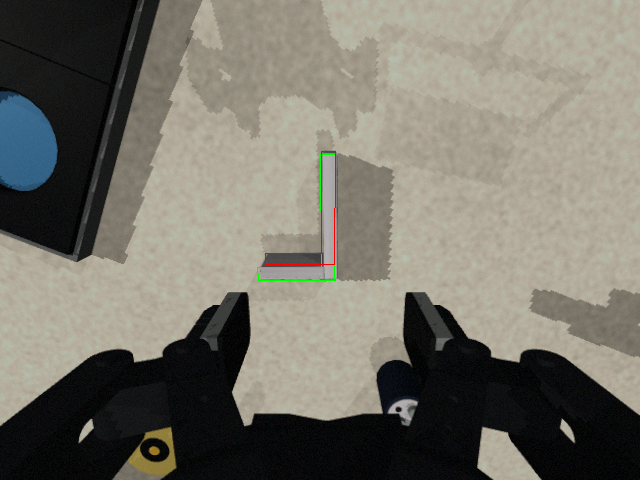

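Call:
{"op": "jog_arm", "data": {"rows": [[-0.001, 0.001, 0.04, 0, 0, 0], [0, 0, 0.04, 0, 0, 0], [0, 0, 0.04, 0, 0, 0], [0, 0, 0.016, 0, 0, 0], [0, 0, 0.007, 0, 0, 0], [0, 0, 0, 0, 0, 0], [0, 0, 0, 0, 0, 0]]}}

```text
time_s: 19.7
tcp_pos: [0.5869, -0.3194, 0.0186]
orientation: [3.034, 0.81, 0.003]
ft_force: [-0.1, 0.7, 0.7]
finger_gap: 0.7
finger_force: 0.0
```

Call:
{"op": "jog_arm", "data": {"rows": [[0, 0, 0, 0, 0, 0], [0, 0, 0, 0, 0, 0], [0, 0, 0, 0, 0, 0], [0, 0, 0, 0, 0, 0], [0, 0, 0, 0, 0, 0], [0, 0, 0, 0, 0, 0], [0, 0, 0, 0, 0, 0], [0, 0, 0, 0, 0, 0]], "gripper": 1}}

```text
time_s: 20.5
tcp_pos: [0.5862, -0.3199, 0.0182]
orientation: [3.035, 0.809, 0.002]
ft_force: [-0.7, 0.7, 6.0]
finger_gap: 0.097
finger_force: 60.4
```

Call:
{"op": "jog_arm", "data": {"rows": [[0, 0, -0.015, 0, 0, 0], [0, 0, -0.03, 0, 0, 0], [0, 0, -0.04, 0, 0, 0], [0, 0, -0.04, 0, 0, -7.5], [0, 0, -0.01, 0, 0, -7.5], [0, 0, 0, 0, 0, -7.5], [0, 0, 0, 0, 0, -7.5], [0, 0, 0, 0, 0, -7.5], [0, 0, 0, 0, 0, -7.5], [0, 0, 0, 0, 0, -7.5], [0, 0, 0, 0, 0, -7.5], [0, 0, 0, 0, 0, -7.5]]}}

```text
time_s: 21.7
tcp_pos: [0.5854, -0.3194, 0.1525]
orientation: [-2.068, -2.364, -0.0]
ft_force: [-0.5, 0.5, -1.6]
finger_gap: 0.101
finger_force: 59.5
```

Call:
{"op": "jog_arm", "data": {"rows": [[0, 0, 0, 0, 0, -7.5], [0, 0, 0, 0, 0, -7.5], [0, 0, 0, 0, 0, -7.5], [0, 0, 0, 0, 0, -7.5], [0, 0, 0, 0, 0, -7.5], [0, 0, 0, 0, 0, -7.5], [0, 0, 0, 0, 0, -7.5], [0, 0, 0, 0, 0, -7.5], [0, 0, 0, 0, 0, -7.5], [0, 0, 0, 0, 0, -7.5], [0, 0, 0, 0, 0, -7.5], [0, 0, 0, 0, 0, 0]]}}

```text
time_s: 22.9
tcp_pos: [0.5855, -0.3193, 0.1524]
orientation: [-0.004, -3.141, -0.001]
ft_force: [0.2, 1.2, -1.2]
finger_gap: 0.099
finger_force: 59.5
```

Call:
{"op": "jog_arm", "data": {"rows": [[0, 0, 0, 0, 0, -7.3], [0, 0, 0, 0, 0, 0]]}}

```text
time_s: 23.1
tcp_pos: [0.5856, -0.3194, 0.1524]
orientation: [0.192, -3.136, -0.0]
ft_force: [-0.1, 0.0, -1.3]
finger_gap: 0.097
finger_force: 59.5
```

```bash
python3 - <<'E'
from h import *
plan(.6457,.0783,.15,97.3)
E
```

```text
tcp [ 0.5856 -0.3194  0.1524] th0 97.0 q6 -132->-90 TURN rz -0.3 (1 rows) SHIFT mm tx -110.2 ty 386.9 tz 2.4 tilt [-0.  0. -1.]
```

Call:
{"op": "jog_arm", "data": {"rows": [[-0.0122, 0.043, 0, 0, 0, 0], [-0.0122, 0.043, 0, 0, 0, 0], [-0.0122, 0.043, 0, 0, 0, 0], [-0.0122, 0.043, 0, 0, 0, 0], [-0.0122, 0.043, 0, 0, 0, 0], [-0.0122, 0.043, 0, 0, 0, 0], [-0.0122, 0.043, 0, 0, 0, 0], [-0.0122, 0.043, 0, 0, 0, 0], [-0.0122, 0.043, 0, 0, 0, 0], [0, 0, 0, 0, 0, 0], [0, 0, 0, 0, 0, 0], [0, 0, 0, 0, 0, 0]]}}

```text
time_s: 24.3
tcp_pos: [0.6463, 0.0773, 0.1522]
orientation: [0.192, -3.135, 0.001]
ft_force: [0.3, -0.1, -1.3]
finger_gap: 0.099
finger_force: 59.5
```

```bash
python3 - <<'E'
from h import *
plan(.6457,.0783,.0325,97.3)
o=ctrl.get_obs();p=o['tcp_pos'];R=Ro.from_rotvec(o['orientation']).as_matrix(); yaw=np.degrees(np.arctan2(R[1,1],R[0,1]))+90
P=optics.camera_params('wrist'); im=snap('wrist','w8.png')
c=p[:2]-(l2w((0,0),yaw,(-.010,-.023))[0])
drawL(im,'wrist',P,c,yaw,p[2]-.0182)
drawL(im,'wrist',P,l2w((.640,.0443),7.3,(0,-.010))[0],7.3,.014)
cv2.imwrite('pics/w8o.png',im)
E
```

```text
tcp [0.6463 0.0773 0.1522] th0 97.0 q6 -96->-90 TURN rz -0.3 (1 rows) SHIFT mm tx 0.4 ty 1.1 tz 119.7 tilt [-0.    -0.001 -1.   ]
```

View pics/w8o.png

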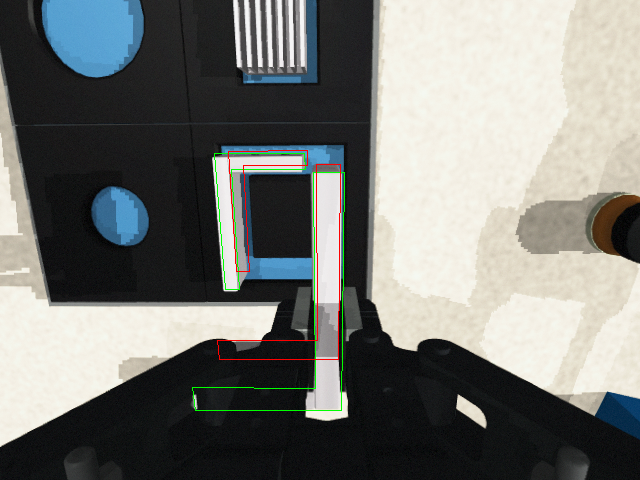

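Call:
{"op": "jog_arm", "data": {"rows": [[0.001, 0.001, 0.03, 0, 0, 0], [0, 0, 0.03, 0, 0, 0], [0, 0, 0.03, 0, 0, 0], [0, 0, 0.008, 0, 0, 0], [0, 0, 0, 0, 0, 0], [0, 0, 0.008, 0, 0, 0], [0, 0, 0.006, 0, 0, 0], [0, 0, 0.004, 0, 0, 0], [0, 0, 0.003, 0, 0, 0], [0, 0, 0, 0, 0, 0], [0, 0, 0, 0, 0, 0]]}}

```text
time_s: 25.45
tcp_pos: [0.6455, 0.0791, 0.0335]
orientation: [-0.196, 3.135, 0.0]
ft_force: [0.7, 0.0, -1.2]
finger_gap: 0.101
finger_force: 59.5
```

Call:
{"op": "jog_arm", "data": {"rows": [[0, 0, 0.001, 0, 0, 0], [0, 0, 0, 0, 0, 0]]}}

```text
time_s: 25.65
tcp_pos: [0.6454, 0.0791, 0.0324]
orientation: [-0.196, 3.135, 0.0]
ft_force: [-0.8, 0.5, -1.5]
finger_gap: 0.098
finger_force: 59.5
```

Call:
{"op": "jog_arm", "data": {"rows": [[0, 0, 0, 0, 0, 0], [0, 0, 0, 0, 0, 0], [0, 0, 0, 0, 0, 0]], "gripper": 0.2}}

```text
time_s: 25.95
tcp_pos: [0.6456, 0.079, 0.0326]
orientation: [-0.196, 3.135, 0.0]
ft_force: [-0.1, -0.2, -0.5]
finger_gap: 0.399
finger_force: 0.0
```

Call:
{"op": "jog_arm", "data": {"rows": [[0, 0, -0.02, 0, 0, 0], [0, 0, -0.04, 0, 0, 0], [0, 0, -0.04, 0, 0, 0], [0, 0, -0.03, 0, 0, 0], [0, 0, 0, 0, 0, 7.5], [0, 0, 0, 0, 0, 7.5], [0, 0, 0, 0, 0, 7.5], [0, 0, 0, 0, 0, 7.5], [0, 0, 0, 0, 0, 7.5], [0, 0, 0, 0, 0, 0]]}}

```text
time_s: 26.95
tcp_pos: [0.6453, 0.079, 0.1624]
orientation: [0.822, 3.032, 0.0]
ft_force: [-0.6, -0.3, 0.9]
finger_gap: 0.4
finger_force: 0.0
```

```bash
python3 - <<'E'
from h import *
plan(.347,-.285,.16,59.5)
E
```

```text
tcp [0.6453 0.079  0.1624] th0 59.7 q6 -59->-99 TURN rz 0.2 (1 rows) SHIFT mm tx 72.3 ty -465.0 tz 2.4 tilt [ 0.  0. -1.]
```

Call:
{"op": "jog_arm", "data": {"rows": [[0.0072, -0.0465, 0, 0, 0, 0], [0.0072, -0.0465, 0, 0, 0, 0], [0.0072, -0.0465, 0, 0, 0, 0], [0.0072, -0.0465, 0, 0, 0, 0], [0.0072, -0.0465, 0, 0, 0, 0], [0.0072, -0.0465, 0, 0, 0, 0], [0.0072, -0.0465, 0, 0, 0, 0], [0.0072, -0.0465, 0, 0, 0, 0], [0.0072, -0.0465, 0, 0, 0, 0], [0.0072, -0.0465, 0, 0, 0, 0], [0, 0, 0, 0, 0, 0], [0, 0, 0, 0, 0, 0]], "gripper": -1}}

```text
time_s: 28.15
tcp_pos: [0.3478, -0.2866, 0.1624]
orientation: [0.824, 3.031, 0.001]
ft_force: [0.3, 0.6, -0.2]
finger_gap: 1.003
finger_force: 0.0
```

```bash
cat >> h.py <<'E'
def drawC(im,cam,P,c,r,z,col):
    t=np.linspace(0,2*np.pi,60); X=np.c_[c[0]+r*np.cos(t),c[1]+r*np.sin(t),np.full(60,z)]
    cv2.polylines(im,[np.round(proj(cam,X,P)).astype(np.int32)],True,col,1)
E
python3 - <<'E'
from h import *
plan(.347,-.285,.01,59.7)
P=optics.camera_params('wrist'); im=snap('wrist','w9.png')
m=cv2.inRange(cv2.cvtColor(im,cv2.COLOR_BGR2HSV),(18,90,60),(35,255,255))
co=max(cv2.findContours(m,0,2)[0],key=cv2.contourArea); (x,y),r=cv2.minEnclosingCircle(co); print(x,y,r)
# wrist: brass insert/black centre at top face
k=cv2.moments(co); print(at_z('wrist',[[x,y]],.02,P))
# least-squares fit of hull of top+bottom circles to contour hull
from scipy.optimize import least_squares
h=cv2.convexHull(co).reshape(-1,2).astype(float); t=np.linspace(0,2*np.pi,90)
def f(c):
    X=np.vstack([np.c_[c[0]+.03*np.cos(t),c[1]+.03*np.sin(t),np.full(90,z)] for z in(0,.032)])
    hh=cv2.convexHull(proj('wrist',X,P).astype(np.float32)); return [cv2.pointPolygonTest(hh,(float(a),float(b)),True) for a,b in h]
s=least_squares(f,[.347,-.285],diff_step=1e-3); c=s.x; print('fit',c,np.abs(s.fun).mean())
drawC(im,'wrist',P,c,.03,.032,(0,255,0));drawC(im,'wrist',P,c,.03,0,(0,0,255)); cv2.imwrite('pics/w9o.png',im)
plan(*c,.01,59.7)
E
```

```text
tcp [ 0.3478 -0.2866  0.1624] th0 59.6 q6 -108->-99 TURN rz -0.1 (1 rows) SHIFT mm tx 1.5 ty 1.0 tz 152.4 tilt [ 0.001  0.    -1.   ]
326.7959899902344 221.8712158203125 41.68657302856445
[[ 0.34587401 -0.28523257]]
fit [ 0.34568762 -0.28527546] 1.303990000914779
tcp [ 0.3484 -0.2858  0.1623] th0 59.7 q6 -108->-99 TURN rz -0.0 (1 rows) SHIFT mm tx 2.6 ty -0.9 tz 152.3 tilt [ 0.001  0.001 -1.   ]
```

View pics/w9o.png

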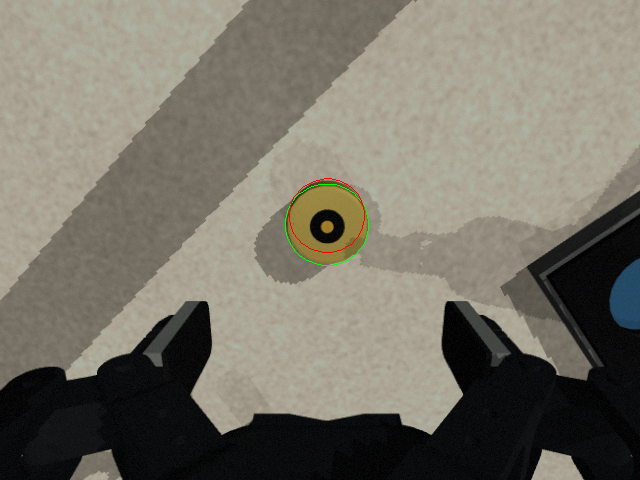

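Call:
{"op": "jog_arm", "data": {"rows": [[0.003, -0.001, 0.04, 0, 0, 0], [0, 0, 0.04, 0, 0, 0], [0, 0, 0.04, 0, 0, 0], [0, 0, 0.022, 0, 0, 0], [0, 0, 0.01, 0, 0, 0], [0, 0, 0, 0, 0, 0], [0, 0, 0, 0, 0, 0]]}}

```text
time_s: 28.9
tcp_pos: [0.3464, -0.2854, 0.011]
orientation: [0.819, 3.031, -0.001]
ft_force: [0.0, 0.1, -0.0]
finger_gap: 1.001
finger_force: 0.0
```

Call:
{"op": "jog_arm", "data": {"rows": [[0, 0, 0, 0, 0, 0], [0, 0, 0, 0, 0, 0], [0, 0, 0, 0, 0, 0], [0, 0, 0, 0, 0, 0], [0, 0, 0, 0, 0, 0], [0, 0, 0, 0, 0, 0], [0, 0, 0, 0, 0, 0]], "gripper": 1, "squeeze": 70}}

```text
time_s: 29.6
tcp_pos: [0.3461, -0.2857, 0.0121]
orientation: [0.822, 3.029, -0.001]
ft_force: [0.2, 3.5, 10.5]
finger_gap: 0.669
finger_force: 73.4
```

Call:
{"op": "jog_arm", "data": {"rows": [[0, 0, -0.015, 0, 0, 0], [0, 0, -0.03, 0, 0, 0], [0, 0, -0.04, 0, 0, 0], [0, 0, -0.04, 0, 0, 0], [0, 0, -0.01, 0, 0, 0], [0, 0, 0, 0, 0, 0], [0, 0, 0, 0, 0, 0]]}}

```text
time_s: 30.3
tcp_pos: [0.3442, -0.2842, 0.144]
orientation: [-0.822, -3.03, -0.003]
ft_force: [-0.3, 0.1, -3.9]
finger_gap: 0.667
finger_force: 77.3
```

```bash
python3 - <<'E'
from h import *
plan(.526,-.0913,.15,59.7)
E
```

```text
tcp [ 0.3442 -0.2842  0.144 ] th0 59.6 q6 -108->-70 TURN rz -0.1 (1 rows) SHIFT mm tx -59.7 ty 258.3 tz -6.0 tilt [-0.002  0.002 -1.   ]
```

Call:
{"op": "jog_arm", "data": {"rows": [[-0.01, 0.043, -0.001, 0, 0, 0], [-0.01, 0.043, -0.001, 0, 0, 0], [-0.01, 0.043, -0.001, 0, 0, 0], [-0.01, 0.043, -0.001, 0, 0, 0], [-0.01, 0.043, -0.001, 0, 0, 0], [-0.01, 0.043, -0.001, 0, 0, 0], [0, 0, 0, 0, 0, 0], [0, 0, 0, 0, 0, 0], [0, 0, 0, 0, 0, 0]]}}

```text
time_s: 31.2
tcp_pos: [0.5254, -0.0931, 0.1493]
orientation: [-0.821, -3.027, 0.001]
ft_force: [-0.4, -0.6, -4.4]
finger_gap: 0.667
finger_force: 77.5
```

```bash
python3 - <<'E'
from h import *
plan(.526,-.0913,.0265,59.7)
P=optics.camera_params('wrist'); im=snap('wrist','w10.png'); p=ctrl.get_obs()['tcp_pos']
drawC(im,'wrist',P,p[:2],.03,p[2]-.0118+.032,(0,255,0));drawC(im,'wrist',P,p[:2],.03,p[2]-.0118,(0,0,255));drawC(im,'wrist',P,(.526,-.0913),.0355,.024,(0,255,255)); cv2.imwrite('pics/w10o.png',im)
E
```

```text
tcp [ 0.5254 -0.0931  0.1493] th0 59.6 q6 -77->-70 TURN rz -0.1 (1 rows) SHIFT mm tx 0.4 ty 1.8 tz 122.8 tilt [-0.005  0.001 -1.   ]
```

View pics/w10o.png

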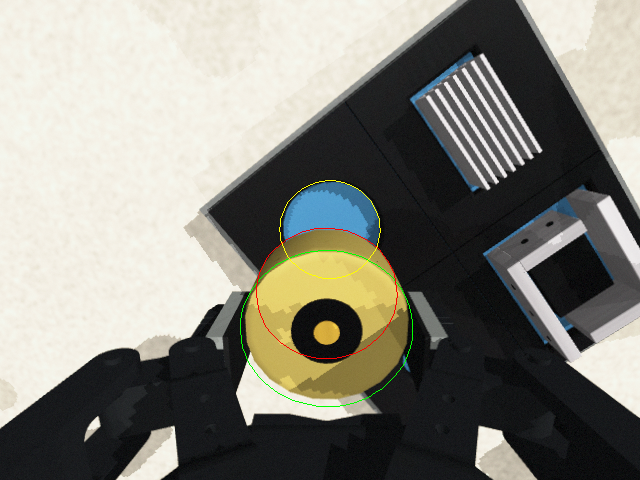

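Call:
{"op": "jog_arm", "data": {"rows": [[0, 0.001, 0.03, 0, 0, 0], [0, 0, 0.03, 0, 0, 0], [0, 0, 0.03, 0, 0, 0], [0, 0, 0.01, 0, 0, 0], [0, 0, 0, 0, 0, 0], [0, 0, 0.008, 0, 0, 0], [0, 0, 0.006, 0, 0, 0], [0, 0, 0.005, 0, 0, 0], [0, 0, 0.002, 0, 0, 0], [0, 0, 0, 0, 0, 0], [0, 0, 0, 0, 0, 0]]}}

```text
time_s: 32.35
tcp_pos: [0.5281, -0.092, 0.0305]
orientation: [0.822, 3.032, 0.0]
ft_force: [0.1, 0.2, -3.4]
finger_gap: 0.664
finger_force: 77.5
```

Call:
{"op": "jog_arm", "data": {"rows": [[0.002, 0, 0.002, 0, 0, 0], [0, 0, 0.002, 0, 0, 0], [0, 0, 0.0, 0, 0, 0], [0, 0, 0, 0, 0, 0]]}}

```text
time_s: 32.75
tcp_pos: [0.5259, -0.0908, 0.0263]
orientation: [-0.822, -3.032, -0.0]
ft_force: [-0.9, 0.7, -1.4]
finger_gap: 0.664
finger_force: 77.7
```

Call:
{"op": "jog_arm", "data": {"rows": [[0, 0, 0, 0, 0, 0], [0, 0, 0, 0, 0, 0], [0, 0, 0, 0, 0, 0]], "gripper": -1}}

```text
time_s: 33.05
tcp_pos: [0.5267, -0.0913, 0.0267]
orientation: [0.822, 3.031, -0.0]
ft_force: [-0.3, -0.3, 0.2]
finger_gap: 1.003
finger_force: 0.0
```

Call:
{"op": "jog_arm", "data": {"rows": [[0, 0, -0.02, 0, 0, 0], [0, 0, -0.04, 0, 0, 0], [0, 0, -0.04, 0, 0, 0], [0, 0, -0.045, 0, 0, 0], [0, 0, 0, 0, 0, 0], [0, 0, 0, 0, 0, 0]]}}

```text
time_s: 33.65
tcp_pos: [0.5269, -0.0913, 0.1727]
orientation: [0.821, 3.029, -0.0]
ft_force: [-0.5, -0.6, -1.5]
finger_gap: 0.993
finger_force: 0.0
```

```bash
python3 - <<'E'
from h import *
snap('wrist','w11.png')
plan(.492,-.432,.17,59.7)
E
```

```text
tcp [ 0.5258 -0.091   0.1712] th0 59.7 q6 -77->-101 TURN rz -0.0 (1 rows) SHIFT mm tx -142.9 ty -311.5 tz 1.2 tilt [ 0.  0. -1.]
```

Call:
{"op": "jog_arm", "data": {"rows": [[-0.0204, -0.0445, 0, 0, 0, 0], [-0.0204, -0.0445, 0, 0, 0, 0], [-0.0204, -0.0445, 0, 0, 0, 0], [-0.0204, -0.0445, 0, 0, 0, 0], [-0.0204, -0.0445, 0, 0, 0, 0], [-0.0204, -0.0445, 0, 0, 0, 0], [-0.0204, -0.0445, 0, 0, 0, 0], [0, 0, 0, 0, 0, 0], [0, 0, 0, 0, 0, 0], [0, 0, 0, 0, 0, 0]], "gripper": -0.6}}

```text
time_s: 34.7
tcp_pos: [0.4914, -0.4303, 0.1696]
orientation: [-0.821, -3.029, -0.004]
ft_force: [0.1, 0.6, 0.9]
finger_gap: 0.802
finger_force: 0.0
```

```bash
python3 - <<'E'
from h import *
from scipy.optimize import least_squares
P=optics.camera_params('wrist'); im=snap('wrist','w12.png')
print([(np.round(q['point']).tolist(),round(q['p'],2)) for q in recognise('wrist','capacitor')])
print('origin',[(np.round(q['point']).tolist(),round(q['p'],2),at_z('wrist',[q['point']],0,P).round(4).tolist()) for q in tip_of('wrist','capacitor')])
# transformer check in w11? do capacitor: dark-blue sleeve bbox, top disc
hsv=cv2.cvtColor(im,cv2.COLOR_BGR2HSV); m=cv2.inRange(hsv,(105,70,15),(135,255,140)); m[290:]=0
n,l,s,ce=cv2.connectedComponentsWithStats(m); print([(s[i].tolist(),ce[i].round().tolist()) for i in range(1,n) if s[i,4]>60])
print('pred base, top',proj('wrist',[[.492,-.432,0],[.492,-.432,.05]],P).round(1))
plan(.492,-.432,.02,59.7)
np.save('P12.npy',P,allow_pickle=True)
E
```

```text
[([320.0, 236.0], 0.63)]
origin [([318.0, 227.0], 0.6, [[0.4944, -0.44]])]
[([293, 208, 48, 58, 571], [320.0, 229.0])]
pred base, top [[324.8 219.7]
 [324.7 234.9]]
tcp [ 0.4922 -0.4303  0.1711] th0 59.8 q6 -107->-101 TURN rz 0.1 (1 rows) SHIFT mm tx -0.7 ty -1.6 tz 151.1 tilt [-0.     0.001 -1.   ]
```

```bash
python3 - <<'E'
from h import *
from scipy.optimize import least_squares
P=np.load('P12.npy',allow_pickle=True).item(); im=cv2.imread('pics/w12.png')
hsv=cv2.cvtColor(im,cv2.COLOR_BGR2HSV); m=cv2.inRange(hsv,(105,70,0),(135,255,140))|((im.max(2)<70)*255).astype(np.uint8)
m[285:]=0;m[:195]=0;m[:,:270]=0;m[:,370:]=0
n,l,s,ce=cv2.connectedComponentsWithStats(m); i=1+s[1:,4].argmax(); print(s[i]); pts=np.argwhere(l==i)[:,::-1]
h=cv2.convexHull(pts.astype(np.int32)).reshape(-1,2).astype(float); t=np.linspace(0,2*np.pi,90)
def hull(c):
    X=np.vstack([np.c_[c[0]+.0175*np.cos(t),c[1]+.0175*np.sin(t),np.full(90,z)] for z in(0,.05)]); return cv2.convexHull(proj('wrist',X,P).astype(np.float32))
f=lambda c:[cv2.pointPolygonTest(hull(c),(float(a),float(b)),True) for a,b in h]
q=least_squares(f,[.492,-.435],diff_step=1e-3,loss='soft_l1'); print(q.x,np.round(q.fun,1)); print('model bbox',cv2.boundingRect(hull(q.x)))
for y in range(200,280,3): print(y,''.join('#' if m[y,x] else '%d'%(im[y,x].max()//26) for x in range(285,352,2)))
plan(*q.x,.02,59.7)
E
```

```text
[292 207  50  59 935]
[ 0.49393555 -0.43984842] [0.4 0.7 0.8 1.  0.8 0.9 1.  1.  0.9 0.6 1.  0.9 0.8 0.6 0.6 0.8 0.2 0.6
 0.8 1.4 1.6 1.7 1.5 1.4 1.3 0.9 1.1 0.7 0.8 0.5 0.4 0.4]
model bbox (291, 205, 51, 62)
200 6555555555666666655666666666666666
203 6566665555556655555656666666666666
206 6555565555556665566565566666666666
209 556565565663#########3566566666666
212 6665566655##############4555555566
215 66665665#################355555555
218 6666653###################35555555
221 6666643####################5555555
224 666644#######355554########4555555
227 654443####455555666565#####2555555
230 44444###36555#2#45666665####555555
233 44443##456544444345555665###555555
236 4444##36644444444455555665##455555
239 4444##56544444444566####662#355555
242 4444##665444445555665##3664##55555
245 4444##666456555555566656665#355555
248 4444##65665565553224656566##555555
251 44444#35666555624443355565##555555
254 444443#356655444444445665##6665666
257 4444443##565543434444665##66666666
260 44444444##354444345555##3666666666
263 4444444444####33432###666666666666
266 4444444444466653466666666666666666
269 4444444446666666666666666666666666
272 4444444666566666666666666666666666
275 4444566666666666666666666666666666
278 4446666666666666666666666666666666
tcp [ 0.4922 -0.4303  0.1711] th0 59.8 q6 -107->-101 TURN rz 0.1 (1 rows) SHIFT mm tx -6.3 ty -7.4 tz 151.1 tilt [-0.     0.001 -1.   ]
```

Call:
{"op": "jog_arm", "data": {"rows": [[-0.005, -0.0075, 0.02, 0, 0, 0], [0, 0, 0, 0, 0, 0], [0, 0, 0.04, 0, 0, 0], [0, 0, 0.04, 0, 0, 0], [0, 0, 0.03, 0, 0, 0], [0, 0, 0.016, 0, 0, 0], [0, 0, 0.008, 0, 0, 0], [0, 0, 0, 0, 0, 0], [0, 0, 0, 0, 0, 0]]}}

```text
time_s: 35.75
tcp_pos: [0.4933, -0.4413, 0.0185]
orientation: [0.821, 3.031, -0.001]
ft_force: [0.4, -0.6, 1.0]
finger_gap: 0.803
finger_force: 0.0
```

Call:
{"op": "jog_arm", "data": {"rows": [[0, 0, 0, 0, 0, 0], [0, 0, 0, 0, 0, 0], [0, 0, 0, 0, 0, 0], [0, 0, 0, 0, 0, 0], [0, 0, 0, 0, 0, 0], [0, 0, 0, 0, 0, 0], [0, 0, 0, 0, 0, 0], [0, 0, 0, 0, 0, 0]], "gripper": 1, "squeeze": 40}}

```text
time_s: 36.55
tcp_pos: [0.4932, -0.4416, 0.0187]
orientation: [0.822, 3.03, -0.002]
ft_force: [0.1, 0.7, 6.4]
finger_gap: 0.392
finger_force: 40.3
```

Call:
{"op": "jog_arm", "data": {"rows": [[0, 0, -0.015, 0, 0, 0], [0, 0, -0.03, 0, 0, 0], [0, 0, -0.04, 0, 0, 0], [0, 0, -0.04, 0, 0, 0], [0, 0, -0.01, 0, 0, 0], [0, 0, 0, 0, 0, 0], [0, 0, 0, 0, 0, 0]]}}

```text
time_s: 37.25
tcp_pos: [0.4917, -0.4402, 0.1506]
orientation: [-0.822, -3.03, -0.003]
ft_force: [-0.3, -0.2, -1.2]
finger_gap: 0.397
finger_force: 39.9
```

```bash
python3 - <<'E'
from h import *
plan(.655,-.0747,.155,59.7)
E
```

```text
tcp [ 0.4917 -0.4402  0.1506] th0 59.7 q6 -108->-66 TURN rz -0.0 (1 rows) SHIFT mm tx 43.4 ty 397.9 tz -4.4 tilt [-0.002  0.002 -1.   ]
```

Call:
{"op": "jog_arm", "data": {"rows": [[0.0048, 0.0442, -0.001, 0, 0, 0], [0.0048, 0.0442, -0.001, 0, 0, 0], [0.0048, 0.0442, -0.001, 0, 0, 0], [0.0048, 0.0442, -0.001, 0, 0, 0], [0.0048, 0.0442, 0, 0, 0, 0], [0.0048, 0.0442, 0, 0, 0, 0], [0.0048, 0.0442, 0, 0, 0, 0], [0.0048, 0.0442, 0, 0, 0, 0], [0.0048, 0.0442, 0, 0, 0, 0], [0, 0, 0, 0, 0, 0], [0, 0, 0, 0, 0, 0], [0, 0, 0, 0, 0, 0]]}}

```text
time_s: 38.45
tcp_pos: [0.655, -0.0765, 0.1544]
orientation: [-0.822, -3.029, 0.001]
ft_force: [1.0, -0.2, -1.8]
finger_gap: 0.401
finger_force: 40.1
```

```bash
python3 - <<'E'
from h import *
plan(.655,-.0747,.0325,59.7)
P=optics.camera_params('wrist'); im=snap('wrist','w13.png')
# recess outline check (blue) and held can's top disc check
hsv=cv2.cvtColor(im,cv2.COLOR_BGR2HSV); m=cv2.inRange(hsv,(95,90,90),(115,255,255))
n,l,s,ce=cv2.connectedComponentsWithStats(m); print([(s[i].tolist(),at_z('wrist',[ce[i]],.014,P).round(4).tolist()) for i in range(1,n) if s[i,4]>200])
def pr(c,r,z):
    t=np.linspace(0,6.28,60); return cv2.boundingRect(proj('wrist',np.c_[c[0]+r*np.cos(t),c[1]+r*np.sin(t),np.full(60,z)],P).astype(np.float32))
print('hole',pr((.655,-.0747),.023,.014),pr((.655,-.0747),.023,.024)); p=ctrl.get_obs()['tcp_pos']
print('can pred base,top',pr(p[:2],.0175,p[2]-.0185),pr(p[:2],.0175,p[2]-.0185+.05))
for y in range(180,430,9): print(y,''.join('B' if m[y,x] else '%d'%(im[y,x].max()//26) for x in range(250,400,4)))
E
```

```text
tcp [ 0.655  -0.0765  0.1544] th0 59.6 q6 -72->-66 TURN rz -0.1 (1 rows) SHIFT mm tx 0.9 ty 1.5 tz 121.9 tilt [-0.004  0.    -1.   ]
[([340, 0, 63, 33, 461], [[0.5479, 0.0221]]), ([377, 22, 107, 193, 1398], [[0.6074, 0.0299]]), ([182, 24, 82, 109, 1391], [[0.5433, -0.0805]]), ([415, 59, 111, 83, 423], [[0.6277, 0.062]]), ([300, 198, 61, 57, 2775], [[0.6563, -0.0743]])]
hole (298, 194, 62, 61) (297, 196, 64, 63)
can pred base,top (286, 252, 80, 74) (271, 299, 110, 98)
180 11111111111111111111111111010111100000
189 11111111110111111100110111011111010000
198 0111111111110111000BBB1011011100100000
207 111111111101110BBBBBBBBBBB100100011000
216 1111111111010BBBBBBBBBBBBBBB0010111110
225 1111111111110BBBBBBBBBBBBBBB0100000000
234 1111101111111BBBBBBBBBBBBBBB0011000000
243 11111111111011BBBBBBBBBBBBB00000010000
252 11110101100001111BBBBBBB00000000000000
261 32011111100101010111111111101010000000
270 77311101111000111111111111110100000001
279 77773000110000110111111111111110000000
288 77774440000011111111111111111100444055
297 77744540000001111111111111111100244499
306 00444500000011222222221221111100044441
315 04444000001123778888987886122110004444
324 34443000112888753444888777773120001444
333 01661001188885565665588888774410000331
342 11161101588555565566588800004441100311
351 01111101888855855777778855555440000011
360 11101101288888887774342555555530000000
369 01111109128888888725443355555219000001
378 11100109991288555543344345521999100011
387 11016189999991125555444214999999903111
396 01009999999999999999999999999999999110
405 01109999999999999999999999999999999010
414 10111122223799999999999999973111111101
423 10011010001010101111000000000000000100
```

Call:
{"op": "jog_arm", "data": {"rows": [[0.002, 0.001, 0.03, 0, 0, 0], [0, 0, 0.03, 0, 0, 0], [0, 0, 0.03, 0, 0, 0], [0, 0, 0.01, 0, 0, 0], [0, 0, 0, 0, 0, 0], [0, 0, 0.008, 0, 0, 0], [0, 0, 0.006, 0, 0, 0], [0, 0, 0.004, 0, 0, 0], [0, 0, 0.002, 0, 0, 0], [0, 0, 0, 0, 0, 0], [0, 0, 0, 0, 0, 0]]}}

```text
time_s: 39.6
tcp_pos: [0.6552, -0.074, 0.0366]
orientation: [0.822, 3.032, 0.0]
ft_force: [-0.0, 0.1, -0.4]
finger_gap: 0.4
finger_force: 40.1
```

Call:
{"op": "jog_arm", "data": {"rows": [[0, 0, 0.002, 0, 0, 0], [0, 0, 0.002, 0, 0, 0], [0, 0, 0, 0, 0, 0], [0, 0, 0, 0, 0, 0]]}}

```text
time_s: 40.0
tcp_pos: [0.6552, -0.074, 0.0327]
orientation: [0.822, 3.031, 0.0]
ft_force: [-0.5, 0.8, 3.3]
finger_gap: 0.394
finger_force: 40.3
```

Call:
{"op": "jog_arm", "data": {"rows": [[0, 0, 0, 0, 0, 0], [0, 0, 0, 0, 0, 0], [0, 0, 0, 0, 0, 0]], "gripper": -0.4}}

```text
time_s: 40.3
tcp_pos: [0.6548, -0.074, 0.032]
orientation: [-0.822, -3.032, -0.0]
ft_force: [-0.4, -0.2, 0.2]
finger_gap: 0.701
finger_force: 0.0
```

Call:
{"op": "jog_arm", "data": {"rows": [[0, 0, -0.02, 0, 0, 0], [0, 0, -0.04, 0, 0, 0], [0, 0, -0.04, 0, 0, 0], [0, 0, -0.04, 0, 0, 0], [0, 0, 0, 0, 0, 0], [0, 0, 0, 0, 0, 0]]}}

```text
time_s: 40.9
tcp_pos: [0.6554, -0.0741, 0.1735]
orientation: [0.822, 3.03, 0.0]
ft_force: [-0.5, -0.7, 0.1]
finger_gap: 0.7
finger_force: 0.0
```

```bash
python3 - <<'E'
from h import *
P=optics.camera_params('wrist'); im=snap('wrist','w14.png'); snap('side','s1.png'); snap('top','t1.png')
for cam in('wrist','side'):
    for n,z,t in(('capacitor',.014,(.655,-.0747)),('transformer',.014,(.526,-.0913)),('heatsink',.014,(.511,.0277)),('angle_a',.014,(.64,.0443)),('flux_jar',0,0)):
        print(cam,n,t,[(round(q['p'],2),at_z(cam,[q['point']],z,P if cam=='wrist' else None).round(3).tolist()) for q in tip_of(cam,n)[:4]])
# transformer ring fit in w11 pose unknown: use wrist picture's brass/yellow and side picture
im2=cv2.imread('pics/s1.png'); m=cv2.inRange(cv2.cvtColor(im2,cv2.COLOR_BGR2HSV),(18,90,60),(35,255,255))
co=max(cv2.findContours(m,0,2)[0],key=cv2.contourArea); print('side tr bbox',cv2.boundingRect(co)); t=np.linspace(0,6.28,90)
X=np.vstack([np.c_[.526+.03*np.cos(t),-.0913+.03*np.sin(t),np.full(90,z)] for z in(.024,.046)]);print('pred',cv2.boundingRect(proj('side',X).astype(np.float32)))
X=np.vstack([np.c_[.655+.0175*np.cos(t),-.0747+.0175*np.sin(t),np.full(90,z)] for z in(.014,.064)]);print('cap pred wrist',cv2.boundingRect(proj('wrist',X,P).astype(np.float32)),'top',cv2.boundingRect(proj('wrist',X[90:],P).astype(np.float32)))
for y in range(180,290,5): print(y,''.join('%d'%(im[y,x].max()//26) for x in range(280,390,3)))
E
```

```text
wrist capacitor (0.655, -0.0747) [(0.86, [[0.655, -0.072]])]
wrist transformer (0.526, -0.0913) [(0.76, [[0.524, -0.09]])]
wrist heatsink (0.511, 0.0277) []
wrist angle_a (0.64, 0.0443) [(0.82, [[0.642, 0.034]])]
wrist flux_jar 0 []
side capacitor (0.655, -0.0747) [(0.77, [[0.658, -0.074]])]
side transformer (0.526, -0.0913) [(0.82, [[0.52, -0.087]]), (0.72, [[0.644, 0.035]])]
side heatsink (0.511, 0.0277) [(0.87, [[0.363, 0.204]]), (0.85, [[0.335, 0.436]]), (0.78, [[0.223, 0.403]]), (0.7, [[0.516, 0.038]])]
side angle_a (0.64, 0.0443) [(0.86, [[0.643, 0.023]]), (0.8, [[0.637, 0.055]]), (0.63, [[0.615, 0.313]])]
side flux_jar 0 [(0.88, [[0.62, 0.308]])]
side tr bbox (283, 210, 22, 22)
pred (283, 209, 22, 20)
cap pred wrist (299, 197, 53, 64) top (299, 209, 53, 52)
180 1111111111111111011111111100111001000
185 0111110111110100001101110110110110000
190 1011100111011001111100101011101111000
195 0101010001002455554301110111010111000
200 1101101111354211112555301010100111110
205 0111110066511111111114440000111111001
210 0110100662011111111111343000010000001
215 1110001330022268852221144300111010000
220 1111102402288888999982233300010100100
225 1111001424998777689999223200001000110
230 0000000129867767799119824000000000000
235 0000000049867779889249921000000000000
240 0000000029999988669999920000100000000
245 0000000017999786676899310000100000000
250 0000000001498677777992100010000100000
255 0000000000012689997210001000000000000
260 0000000000000000100000010011000000000
265 0000000000000000001101100110000000000
270 0000000001100010100001001100010000010
275 0000000100101010010001010110000011100
280 0000000000100010101001001000000001155
285 3101000000001010010011001000000035599
```

```bash
python3 -c "
from rig import order
print(order.close_job())"
```

```text
the job is handed in; nothing more can be done
None
```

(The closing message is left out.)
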